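Level the sprung set-up plate and hold it down

ROBOT

A 6-joint arm with a two-finger parallel gripper is mounted at the origin on a cart in front of the work surface, level with it; the furniture and walls round the work are solid. World frame = base frame: x ahead of the robot, y to its left, z up, the work surface at z = 0. Lengths are in m, angles in rad, forces in N, time in s.
With the tool pointing down it reaches from about 0.35 to 0.725 m from the base axis. Payload 4.3 kg.
Tool frame: the origin (TCP) lies at the very end of the fingers, on their centre line; the grasp point (between the pads) lies 19 mm behind it (ctrl.pinch_z is the distance from the TCP to the grasp point, in m); z points along the fingers, x is the direction in which the jaws open and shut, and the axes are right-handed (so a half turn about z gives the same grasp; the last joint's range is limited). The gripper opens to 85 mm and grips with 20 to 120 N. Pads are 22 mm wide; open, the fingers measure 114 mm over their backs; the gripper's body (76 mm by 85 mm) begins 54 mm behind the grasp point. The pads swing forward as they close: fully open they stand 13 mm farther back than shut.
Start: joints at [1.001, 0.377, 0.081, 1.274, 0, 1.46], TCP at [0.255, 0.515, 0.231] pointing down, gripper open.
Joint ranges: [-2.72, 2.72], [-0.84, 1.66], [-1.02, 1.22], [-1.77, 2.12], [-1.37, 1.28], [-3.14, 3.14]. Speed limits (rad/s): [2.57, 2.57, 3.14, 3.14, 3.14, 3.14].

INTERFACE

Orientations are given as a rotation vector (axis times angle).
In Python, from plant import ctrl gives the robot as it stands.
- The arm moves only by the shell command python3 -m inch 'ROWS' [FORCE]. ROWS is JSON, a list of rows, each a list of 7 numbers: the turn, a rotation vector about the tool's x, y, z in degrees, then the shift along the tool's x, y, z in cm, then the opening in per cent of the stroke, from 0 (shut) to 100 (fully open). In form: [[ax, ay, az, tx, ty, tz, claw], ...]. A call has 1 to 20 rows; each row is the pose to reach, as a shift and turn from the pose commanded when the call began, along the tool's axes at that moment; what a row does not reach only later rows make up. A row lasts 1/12 s, in which the tool goes at most 41.7 mm and 7.16 degrees, less where a joint would pass 70% of its speed; a pose out of reach is approached as far as the arm can. A call with a gripper value outside its range is refused whole. The fingers move at their own pace and stop on an object; FORCE is the grip in N (left out, the last holds). Time passes only in rows, so rows that repeat a pose let the fingers close. It gives the time, the measured TCP pose, the force and the opening at its end, in the units of the state.
- ctrl.observe(): the state, without advancing time (a new reading comes with each control period).
- ctrl.snapshot(name): name is "scene" or "side" or "wrist"; returns (picture, depth): 480x640x3 uint8, blue, green, red; 480x640 float32, m along the optical axis (not along the pixel's ray), 0 where there is no reading.
- ctrl.calibration(name): a dict with "fx", "fy", "cx", "cy" (pixels), "pose" (4x4, takes a point from camera to world coordinates). Camera axes: x right, y down, z forward; pixel columns grow to the right and rows downward; lengths in m; the calibration is good to about 2 mm. A picture is of the moment at which its call begins: read the wrist's pose just before it. calibration takes no time and is no camera call; for the wrist camera it gives the pose at the moment of the call.
- ctrl.finish_job(): hands the job in, once; it reports no verdict.
Trained networks look in the newest picture that a camera, given by its name, has taken for a name from the list of things; names that differ only in an ending like _2 or _b are one class to them, and where a whole thing is asked for, a point or a joint stands for the part that bears it (a point fixed in the world has none). Each returns a list of dicts, best first, with "confidence" (0 to 1); they miss things now and then, are a little off and sometimes report something else, mostly with a low value. They report only what shows in the picture. A call takes as long as a camera call.
- ctrl.search_frame(camera, query): "at" ([column, row] as shares, 0 to 1, of the picture: columns of its width, rows of its height, amid what is visible of it).
- ctrl.mark_of(camera, query): "at" ([column, row] as shares, 0 to 1, of the picture: columns of its width, rows of its height: a listed point, or the origin of a listed thing).
The state is a dict: "clock": time; "joints": joint angles; "joint_velocities": joint speeds; "effort": joint torques, N m; "eef_pos": TCP position; "tcp_rot": TCP orientation; "contact_force": force on the tool from outside, world axes, zero at the start; "torque": the same for the moment, N m; "gripper_width": finger opening in m.
Only numpy, scipy, OpenCV 4.12 (cv2) and the standard library are available. Lean on these libraries where they do the work, as an engineer would, in place of code of your own. Each camera call takes 0.05 s, during which the arm holds its last target. There are 200 camera calls.

TASK

Stand the spirit level lengthwise on the steel plate of the blue levelling stand, between the hinge and the red knob. The plate is sprung and reads true only while the level is pressed down so that the foot stands on its pad: turn the red knob until, with the level pressed down, the bubble sits between the two black lines. Finish while still pressing down on the top of the level with the fingertips, steadily and not hard, so that I can lock the plate, and leave the other things on the table where they lie.

Things in the scene. Friction and masses are not known exactly. Their poses are not given: they have to be found in the camera images.
- spirit_level: spirit level, a silver bar with black ends, 150 long (its x) x 30 wide x 42 mm high, 0.3 kg, standing on the table on its flat underside; origin at the centre of the underside, z up. A green vial with a pale bubble and two black lines is set in the middle of its top face. The whole top is solid and may be pressed anywhere; the ends leave the vial in view
- bubble (a joint): place of the bubble in the vial (m) along the level's own +x from the middle; the pale bubble is 14 mm long, the black lines stand at -10.5 and +10.5 mm, so it is between them from -3.5 to +3.5 mm. It floats to the higher end: 0.35 mm for each milliradian of tilt of the level, stops at 18 mm, settles in about 0.7 s
- stand_base: blue levelling stand, base slab 280 (x) x 110 (y) x 10 mm, fixed to the table; origin at the centre of its underside. The hinge of the plate lies across at x = -120 mm, 45 mm above the table, between two lugs 11 mm higher than the hinge; the foot and knob are at x = +100 mm. It stands with its x axis roughly to the robot's right
- top_plate (a joint): tilt of the steel plate (rad): 0 level, positive with the knob end higher. Springs hold it up against a stop at 0.07 when nothing presses, also with the level on it. Pressing on the level's middle with about 5 N (less nearer the knob) brings the foot down onto its pad; then it is firm at tilt = 0.03 x knob angle. At the start that would be 0.024 to 0.042, too high
- plate_mid (a point): point on the plate's upper face, 80 mm from the hinge towards the knob, midway across: the place for the level's centre. x along the plate towards the knob, z out of the upper face. The plate is 245 long x 90 wide x 10 mm; its top is 50 mm above the table when level; the knob axis is 140 mm from this point
- knob_grip (a point): centre of the red wing of the foot's knob on the plate, 46 long (its x) x 14 thick (its y) x 26 mm high, on the knob axis; the wing's underside is 9.5 mm above the plate, its top 35 mm above the plate
- foot_knob (a joint): angle of the knob (rad), grows clockwise seen from above; clockwise pushes the foot out (6.6 mm per rad) and raises the plate, counter-clockwise lowers it; starts at 0.8 to 1.4, stops at -1.2 and 1.7; stiff, 0.2 N m, and stays where it is left. Close to 0 the plate, pressed down, is level
- foot_pin: steel foot, round pin of 12 mm under the plate below the knob, moved up and down by the knob
- foot_pad: round steel pad of 32 mm on the base below the foot, top 14 mm above the table
- coupon_0: bystander: flat steel test coupon, 50 x 100 x 12 mm, origin under its centre
- bolt_m16_0: bystander: grey hex bolt, 27 x 66 x 24 mm, lying
- locking_pliers: bystander: locking pliers, 48 x 186 x 20 mm, lying
- v_block: bystander: steel V-block, 45 x 60 x 42 mm
- gas_nozzle: bystander: copper tube nozzle, 66 x 26 x 26 mm, lying
- nut_m16_1: bystander: hex nut, 24 x 27 x 13 mm

How it is judged:
By the outcome, as a careful person would: the job done as asked, in the order asked, and still so for the second after the job is handed in, while the arm keeps its last pose, push and grip.
It also fails if it takes over 72 s, if anything falls off the work surface, if the arm or the gripper's body presses on something with over 40 N, if the wrist force passes 120 N, or if a joint passes its speed limit or range.

## Working session

There is one attempt and no reset: what is moved stays moved. The work goes in short steps, Python scripts to look and compute and a shell command to move; the robot and the scene stay as the last step left them, time stands still between calls to the robot, and variables do not carry over. Pictures are saved under pics/ and viewed, about 8 in all and at most 12, crops included, and the job is handed in when it is done.

```bash
ls; mkdir -p pics; cat > h.py <<'E'
import numpy as np, cv2
from scipy.spatial.transform import Rotation as R
from plant import ctrl
def pt(cam,at,d=None,z=None,depth=None):
    c=ctrl.calibration(cam);P=np.array(c["pose"]);u,v=at[0]*640,at[1]*480
    r=np.array([(u-c["cx"])/c["fx"],(v-c["cy"])/c["fy"],1])
    if z is not None:
        w=P[:3,:3]@r; return P[:3,3]+w*(z-P[2,3])/w[2]
    if d is None:
        q=depth[max(0,int(v)-2):int(v)+3,max(0,int(u)-2):int(u)+3];q=q[q>0]; d=np.median(q) if q.size else 0
    return P[:3,3]+P[:3,:3]@(r*d)
def proj(cam,p):
    c=ctrl.calibration(cam);P=np.array(c["pose"]);q=P[:3,:3].T@(np.array(p)-P[:3,3])
    return c["fx"]*q[0]/q[2]+c["cx"],c["fy"]*q[1]/q[2]+c["cy"]
E
python3 - <<'E'
from h import *
np.set_printoptions(precision=4,suppress=True)
print(ctrl.observe())
for c in ["scene","side"]:
    im,d=ctrl.snapshot(c);cv2.imwrite(f"pics/{c}0.png",im)
    for q in ["spirit_level","stand_base","plate_mid","knob_grip","bubble"]:
        for f in (ctrl.mark_of,ctrl.search_frame):
            for r in f(c,q)[:2]: print(c,q,f.__name__,r, pt(c,r["at"],depth=d))
E
```

```text
pics
{'clock': 0.0, 'joints': array([ 1.0007,  0.3781,  0.0796,  1.2744, -0.    ,  1.4605]), 'joint_velocities': array([-0.0012,  0.0005, -0.0007, -0.0009, -0.0001, -0.0002]), 'effort': array([  0.0014, -46.3604,  26.9876,   0.0206,  -0.0001,  -0.    ]), 'eef_pos': array([0.2548, 0.5147, 0.2304]), 'tcp_rot': array([ 2.6684,  1.6563, -0.0029]), 'contact_force': array([ 0.4258, -0.4584,  0.3666]), 'torque': array([-0.0109,  0.0272,  0.0022]), 'gripper_width': 0.08573529605075955}
scene spirit_level call {'at': [0.6545, 0.7338], 'confidence': 0.84} [ 0.5049 -0.3044  0.0407]
scene spirit_level call {'at': [0.655, 0.7173], 'confidence': 0.94} [ 0.518  -0.2978  0.0424]
scene stand_base call {'at': [0.4164, 0.5631], 'confidence': 0.8} [ 0.504  -0.0093  0.0555]
scene stand_base call {'at': [0.4219, 0.5442], 'confidence': 0.6} [ 0.5221 -0.0021  0.0609]
scene plate_mid call {'at': [0.3962, 0.4952], 'confidence': 0.78} [0.5661 0.0757 0.0536]
scene plate_mid call {'at': [0.4222, 0.5204], 'confidence': 0.96} [0.5525 0.0234 0.0566]
scene plate_mid call {'at': [0.4692, 0.4215], 'confidence': 0.17} [0.7624 0.1171 0.0203]
scene knob_grip call {'at': [0.4728, 0.5367], 'confidence': 0.57} [ 0.5252 -0.0717  0.0985]
scene knob_grip call {'at': [0.4733, 0.544], 'confidence': 0.88} [ 0.5234 -0.0738  0.0933]Traceback (most recent call last):
  File "<stdin>", line 8, in <module>
ValueError: it knows: bolt_m16, coupon, foot_pad, foot_pin, gas_nozzle, knob_grip, locking_pliers, nut_m16, plate_mid, spirit_level, stand_base, v_block
```

View image.

View pics/scene0.png

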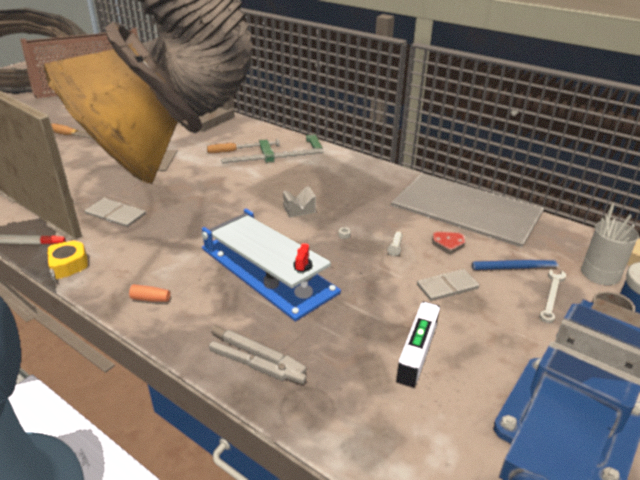

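```bash
python3 - <<'E'
from h import *
np.set_printoptions(precision=4,suppress=True)
c="side"
im,d=ctrl.snapshot(c);cv2.imwrite(f"pics/{c}0.png",im)
for q in ["spirit_level","stand_base","plate_mid","knob_grip","v_block","locking_pliers","coupon","bolt_m16","nut_m16","gas_nozzle"]:
    for r in ctrl.mark_of(c,q)[:1]: print(c,q,r, pt(c,r["at"],depth=d))
# silver level / plate geometry from the scene depth
im,d=ctrl.snapshot("scene");K=ctrl.calibration("scene");P=np.array(K["pose"])
for q in ["v_block","locking_pliers","coupon","bolt_m16","nut_m16","gas_nozzle"]:
    for r in ctrl.mark_of("scene",q)[:1]: print("scene",q,r, pt("scene",r["at"],depth=d))
v,u=np.mgrid[:480,:640]
X=np.stack([(u-K["cx"])/K["fx"]*d,(v-K["cy"])/K["fy"]*d,d],-1)@P[:3,:3].T+P[:3,3]
np.save("X.npy",X)
def rect(c,r,z0,z1):
    m=(d>0)&(X[...,2]>z0)&(X[...,2]<z1)&(np.hypot(X[...,0]-c[0],X[...,1]-c[1])<r)
    a=X[m]; b=cv2.minAreaRect((a[:,:2]*1000).astype(np.float32)); print(len(a),b,np.median(a[:,2])); return a
rect((0.51,-0.30),.12,.036,.05)
a=rect((0.545,0.02),.2,.040,.075)
A=np.c_[a[:,:2],np.ones(len(a))];s=np.linalg.lstsq(A,a[:,2],rcond=None)[0];print(s)
rect((0.525,-.073),.06,.085,.12)
print(P[:3,3])
E
```

```text
side spirit_level {'at': [0.3606, 0.6713], 'confidence': 0.9} [ 0.5567 -0.2938  0.0152]
side stand_base {'at': [0.5408, 0.5183], 'confidence': 0.81} [0.563  0.0389 0.0087]
side plate_mid {'at': [0.5528, 0.4692], 'confidence': 0.67} [0.5626 0.0674 0.0565]
side knob_grip {'at': [0.4842, 0.4842], 'confidence': 0.64} [ 0.5457 -0.0641  0.0896]
side v_block {'at': [0.6908, 0.5519], 'confidence': 0.95} [0.7689 0.0898 0.0211]
side locking_pliers {'at': [0.3852, 0.5194], 'confidence': 0.95} [ 0.3948 -0.1069  0.0149]
side coupon {'at': [0.4909, 0.7438], 'confidence': 0.57} [ 0.7207 -0.2649  0.0106]Traceback (most recent call last):
  File "<stdin>", line 6, in <module>
ValueError: it knows: bolt_m16, coupon, foot_pad, foot_pin, gas_nozzle, knob_grip, locking_pliers, nut_m16, plate_mid, spirit_level, stand_base, v_block
```

The scene picture shows the level standing at about (418,343), the stand centred at about (270,262) with the red knob at (303,257) and the pliers in front at (260,357). Next I'll get the geometry from depth.

```bash
cat > g.py <<'E'
from h import *
np.set_printoptions(precision=4,suppress=True)
def cloud(cam):
    im,d=ctrl.snapshot(cam);K=ctrl.calibration(cam);P=np.array(K["pose"])
    v,u=np.mgrid[:480,:640]
    X=np.stack([(u-K["cx"])/K["fx"]*d,(v-K["cy"])/K["fy"]*d,d],-1)@P[:3,:3].T+P[:3,3]
    return im,d,X
def rect(X,d,c,r,z0,z1):
    m=(d>0)&(X[...,2]>z0)&(X[...,2]<z1)&(np.hypot(X[...,0]-c[0],X[...,1]-c[1])<r)
    a=X[m]
    if len(a)<5: print("few");return a
    b=cv2.minAreaRect((a[:,:2]*1000).astype(np.float32)); print(len(a),np.array(b[0]),np.array(b[1]),b[2],"zmed",np.median(a[:,2])); return a
E
python3 - <<'E'
from g import *
for c in ["scene","side"]:
    im,d,X=cloud(c); print(c)
    rect(X,d,(0.53,-0.30),.12,.036,.05)
    a=rect(X,d,(0.545,0.04),.16,.046,.068)
    A=np.c_[a[:,:2],np.ones(len(a))];print(np.linalg.lstsq(A,a[:,2],rcond=None)[0])
    rect(X,d,(0.53,-.07),.05,.080,.12)
E
```

```text
scene
1400 [ 541.9883 -286.9156] [152.8028  30.1042] 13.888068199157715 zmed 0.040977012586960015
3800 [559.7735  39.7804] [254.7178 118.5804] 79.76042938232422 zmed 0.0571602765795311
[-0.0008 -0.0606  0.0598]
265 [537.2207 -61.1552] [49.1544 18.1201] 27.84768295288086 zmed 0.09695922680611013
side
1082 [ 542.8219 -286.5402] [150.5785  32.7036] 14.276874542236328 zmed 0.042388565138635426
2145 [557.9852  41.5375] [255.608  113.8512] 78.28817749023438 zmed 0.05783147116676424
[-0.0289 -0.0539  0.0763]
271 [539.8775 -59.27  ] [46.3721 20.2258] 26.770414352416992 zmed 0.09322690694318686
```

View pics/side0.png

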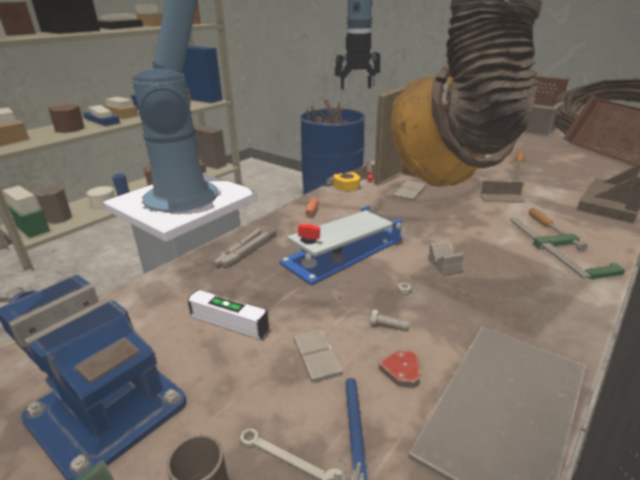

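The side picture shows the level at (228,313), the knob at (308,232) and the vise at lower left. A yellow lamp or hose hangs near (440,130). I'll check that my path is clear of it and work out the first move.

```bash
cat >> g.py <<'E'
def tgt(x,y,z,yaw,axis_yaw=None,tilt=0):
    """tool down, tool x at yaw(deg); tilt (rad): lean about horizontal so plane rises along axis_yaw"""
    s=ctrl.observe();R0=R.from_rotvec(s["tcp_rot"])
    Rt=R.from_euler('z',yaw,degrees=True)*R.from_euler('x',180,degrees=True)
    if tilt:
        a=np.radians(axis_yaw); ax=np.array([np.sin(a),-np.cos(a),0])  # rotates axis dir upward
        Rt=R.from_rotvec(ax*tilt)*Rt
    print("turn",np.degrees((R0.inv()*Rt).as_rotvec()).round(1),"cm",(R0.inv().apply(np.array([x,y,z])-s["eef_pos"])*100).round(2))
E
python3 - <<'E'
from g import *
for c in ["scene","side"]:
    im,d,X=cloud(c)
    m=(d>0)&(X[...,2]>.12)&(X[...,0]>.1)&(X[...,0]<.8)&(abs(X[...,1])<.75)
    a=X[m];print(c,len(a))
    for y in np.arange(-.7,.75,.1):
        b=a[abs(a[:,1]-y)<.05]
        if len(b)>20: print(round(y,1),len(b),b.min(0),b.max(0))
tgt(.542,-.287,.16,104)
E
```

```text
scene 38757
-0.6 2041 [ 0.3843 -0.5707  0.12  ] [ 0.5825 -0.55    0.1682]
-0.5 11449 [ 0.3728 -0.55    0.12  ] [ 0.6467 -0.4662  0.169 ]
0.2 1336 [0.6734 0.2308 0.2709] [0.7773 0.25   0.4245]
0.3 8796 [0.489  0.25   0.1201] [0.7979 0.35   0.4323]
0.4 11040 [0.3948 0.35   0.1201] [0.7242 0.45   0.4273]
0.5 3422 [0.3961 0.45   0.1203] [0.6971 0.55   0.3624]
0.6 673 [0.3996 0.55   0.12  ] [0.5462 0.6394 0.3029]
side 32600
-0.6 3402 [ 0.4508 -0.6089  0.12  ] [ 0.7582 -0.55    0.1694]
-0.5 8752 [ 0.4507 -0.55    0.12  ] [ 0.6479 -0.4671  0.17  ]
-0.0 45 [ 0.1    -0.0258  0.238 ] [0.1038 0.0037 0.2837]
0.2 1526 [0.6786 0.2324 0.2729] [0.7758 0.25   0.4203]
0.3 11025 [0.4928 0.25   0.1232] [0.8    0.35   0.4923]
0.4 5037 [0.2223 0.35   0.12  ] [0.7987 0.45   0.4909]
0.5 2538 [0.2128 0.45   0.1204] [0.7584 0.55   0.4881]
0.6 272 [0.2557 0.5502 0.2455] [0.4076 0.5841 0.3494]
turn [  0.   -0.  -40.3] cm [-59.17  61.31   7.13]
```

```bash
python3 -m inch '[[0,0,0,-21.7,15.8,0,100],[0,0,0,-21.7,15.8,0,100],[0,0,0,-21.7,15.8,0,100],[0,0,0,-21.7,15.8,0,100],[0,0,0,-21.7,15.8,0,100],[0,0,0,-21.7,15.8,0,100],[0,0,0,-21.7,15.8,0,100],[0,0,0,-21.7,15.8,0,100]]' 30 && python3 -c "
from g import *
tgt(.542,-.287,.16,104)"
```

```text
clock: 1.72
eef_pos: [0.3004, 0.2475, 0.2315]
tcp_rot: [2.672, 1.65, -0.001]
contact_force: [0.1, 0.1, 0.2]
gripper_width: 0.0852
turn [  0.    0.1 -40.6] cm [-36.95  45.54   7.22]
```

```bash
python3 -m inch '[[0,0,-40.6,-36.9,45.5,7.2,100],[0,0,-40.6,-36.9,45.5,7.2,100],[0,0,-40.6,-36.9,45.5,7.2,100],[0,0,-40.6,-36.9,45.5,7.2,100],[0,0,-40.6,-36.9,45.5,7.2,100],[0,0,-40.6,-36.9,45.5,7.2,100],[0,0,-40.6,-36.9,45.5,7.2,100],[0,0,-40.6,-36.9,45.5,7.2,100],[0,0,-40.6,-36.9,45.5,7.2,100],[0,0,-40.6,-36.9,45.5,7.2,100],[0,0,-40.6,-36.9,45.5,7.2,100],[0,0,-40.6,-36.9,45.5,7.2,100],[0,0,-40.6,-36.9,45.5,7.2,100],[0,0,-40.6,-36.9,45.5,7.2,100],[0,0,-40.6,-36.9,45.5,7.2,100],[0,0,-40.6,-36.9,45.5,7.2,100],[0,0,-40.6,-36.9,45.5,7.2,100],[0,0,-40.6,-36.9,45.5,7.2,100],[0,0,-40.6,-36.9,45.5,7.2,100]]' && python3 - <<'E'
from g import *
im,d,X=cloud("wrist")
cv2.imwrite("pics/w1.png",im)
a=rect(X,d,(0.542,-.287),.12,.034,.05)
for r in ctrl.mark_of("wrist","spirit_level")[:2]: print(r,pt("wrist",r["at"],depth=d))
tgt(.542,-.287,.012,104)
E
```

```text
clock: 3.3
eef_pos: [0.5445, -0.2808, 0.159]
tcp_rot: [-1.927, -2.48, -0.001]
contact_force: [-0.2, 0.0, 0.0]
gripper_width: 0.0857
7102 [ 540.8423 -286.715 ] [149.2481  30.0492] 14.208954811096191 zmed 0.041861098651087614
{'at': [0.4895, 0.4475], 'confidence': 0.55} [ 0.5295 -0.2885  0.0449]
turn [-0.  -0.   0.3] cm [-0.6  -0.39 14.75]
```

View pics/w1.png

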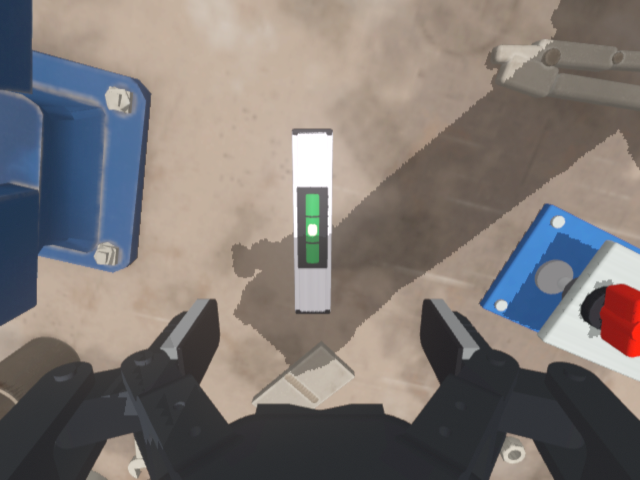

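Level in the wrist view runs from (312,130) to (312,313), in line with the jaws and clear of the vise. I'll descend in two steps.

```bash
python3 -m inch '[[0,0,0,0,0,3,90],[0,0,0,0,0,6,90],[0,0,0,0,0,8,90],[0,0,0,0,0,8,90],[0,0,0,0,0,8,90]]' && python3 -c "
from g import *
tgt(.541,-.2867,.011,104.2)"
```

```text
clock: 3.82
eef_pos: [0.5434, -0.28, 0.0789]
tcp_rot: [-1.925, -2.479, 0.0]
contact_force: [-0.2, -0.6, 1.4]
gripper_width: 0.0765
turn [-0.1 -0.1  0.1] cm [-0.6  -0.38  6.79]
```

```bash
python3 -m inch '[[0,0,0,-0.6,-0.4,2.5,90],[0,0,0,-0.6,-0.4,4.5,90],[0,0,0,-0.6,-0.4,6,90],[0,0,0,-0.6,-0.4,6.8,90],[0,0,0,-0.6,-0.4,6.8,60],[0,0,0,-0.6,-0.4,6.8,40],[0,0,0,-0.6,-0.4,6.8,20],[0,0,0,-0.6,-0.4,6.8,20],[0,0,0,-0.6,-0.4,6.8,20],[0,0,0,-0.6,-0.4,6.8,20]]' 35
```

```text
clock: 4.65
eef_pos: [0.5434, -0.2891, 0.0132]
tcp_rot: [1.926, 2.478, 0.002]
contact_force: [0.1, 1.6, 6.1]
gripper_width: 0.0292
```

```bash
python3 -m inch '[[0,0,0,0,0,-2,20],[0,0,0,0,0,-5,20],[0,0,0,0,0,-9,20],[0,0,0,0,0,-13,20],[0,0,0,0,0,-17,20],[0,0,0,0,0,-17,20],[0,0,0,0,0,-17,20]]' && python3 - <<'E'
from g import *
im,d,X=cloud("wrist")
cv2.imwrite("pics/w2.png",im)
tgt(.565,.075,.18,169)
E
```

```text
clock: 5.23
eef_pos: [0.5439, -0.29, 0.1845]
tcp_rot: [1.924, 2.475, 0.001]
contact_force: [-0.0, 0.7, -3.9]
gripper_width: 0.0295
turn [  0.    0.1 -64.7] cm [34.72 11.15  0.14]
```

```bash
python3 -m inch '[[0,0,-5,3,1,0,20],[0,0,-12,6.5,2.1,0,20],[0,0,-18,9.7,3.1,0,20],[0,0,-24,13,4.2,0,20],[0,0,-30,16.2,5.2,0,20],[0,0,-36,19.4,6.2,0,20],[0,0,-42,22.7,7.3,0,20],[0,0,-48,26,8.3,0,20],[0,0,-54,29.2,9.4,0,20],[0,0,-60,32,10.3,0,20],[0,0,-64.7,34,10.9,0,20],[0,0,-64.7,34.7,11.1,0,20],[0,0,-64.7,34.7,11.1,0,20],[0,0,-64.7,34.7,11.1,0,20],[0,0,-64.7,34.7,11.1,0,20]]' && python3 - <<'E'
from g import *
im,d,X=cloud("wrist")
cv2.imwrite("pics/w2.png",im)
for q in ["plate_mid","knob_grip"]:
  for r in ctrl.mark_of("wrist",q)[:1]: print(q,r,pt("wrist",r["at"],z=.056 if q[0]=='p' else .09))
a=rect(X,d,(.55,.02),.2,.045,.071)
b=rect(X,d,(.55,.02),.2,.005,.016)
c=rect(X,d,(.5385,-.06),.045,.088,.115)
im,d,X=cloud("scene")
c=rect(X,d,(.56,.075),.12,.15,.24)
E
```

```text
clock: 6.53
eef_pos: [0.5635, 0.0738, 0.1802]
tcp_rot: [-0.305, -3.125, 0.001]
contact_force: [-0.6, 0.0, -1.6]
gripper_width: 0.0294
knob_grip {'at': [0.4911, 0.0558], 'confidence': 0.73} [ 0.5405 -0.0601  0.09  ]
17534 [554.85    22.9922] [213.6221  90.4011] 79.45353698730469 zmed 0.0627886682957553
2663 [557.5372  24.2599] [248.1561 386.2257] 81.75662231445312 zmed 0.010306448238390664
2303 [539.4338 -59.0903] [45.9927 17.4799] 27.02019500732422 zmed 0.09956991622155209
2247 [561.2885  70.0852] [140.4269  98.3287] 49.357154846191406 zmed 0.2048414913394372
```

View pics/w2.png

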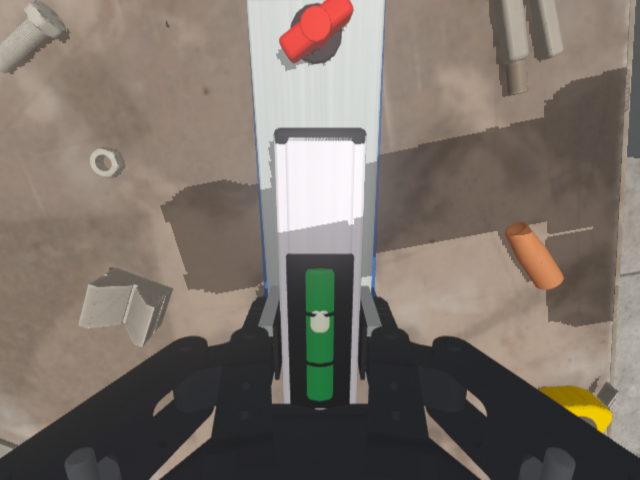

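The level hangs in line with the plate, clear of the stand; the knob is at (317,28), at yaw 27° against 79.5° for the plate.

```bash
python3 -c "
from g import *
tgt(.565,.079,.09,169.5,-100.5,.07)
tgt(.565,.079,.0695,169.5,-100.5,.07)"
```

```text
turn [ 4.  -0.  -0.7] cm [0.02 0.52 9.12]
turn [ 4.  -0.  -0.7] cm [ 0.02  0.52 11.17]
```

```bash
python3 -m inch '[[4,0,-0.7,0,0.5,2.5,20],[4,0,-0.7,0,0.5,5,20],[4,0,-0.7,0,0.5,7,20],[4,0,-0.7,0,0.5,9,20],[4,0,-0.7,0,0.5,10,20],[4,0,-0.7,0,0.5,10.5,20],[4,0,-0.7,0,0.5,10.8,20],[4,0,-0.7,0,0.5,10.8,20],[4,0,-0.7,0,0.5,10.8,20]]' && python3 -c "
from g import *
tgt(.565,.079,.0685,169.5,-100.5,.07)"
```

```text
clock: 7.48
eef_pos: [0.5662, 0.0798, 0.0745]
tcp_rot: [-0.283, -3.122, 0.108]
contact_force: [-0.1, -0.7, -4.0]
gripper_width: 0.0297
turn [0.  0.1 0.1] cm [ 0.1  -0.06  0.6 ]
```

```bash
python3 -m inch '[[0,0,0,0,0,0.3,20],[0,0,0,0,0,0.5,20],[0,0,0,0,0,0.6,20],[0,0,0,0,0,0.6,20]]'
```

```text
clock: 7.82
eef_pos: [0.5659, 0.0795, 0.0685]
tcp_rot: [-0.283, -3.122, 0.108]
contact_force: [0.3, -0.0, 2.1]
gripper_width: 0.0296
```

```bash
python3 -m inch '[[0,0,0,0,0,0,40],[0,0,0,0,0,0,55],[0,0,0,0,0,0,65],[0,0,0,0,0,0,65],[0,0,0,0,0,-2,65],[0,0,0,0,0,-5,65],[0,0,0,0,0,-8,65],[0,0,0,0,0,-11,65],[0,0,0,0,0,-11,65],[0,0,0,0,0,-11,65]]' && python3 - <<'E'
from g import *
im,d,X=cloud("wrist")
cv2.imwrite("pics/w3.png",im)
for c in ["wrist","scene"]:
    im,d,X=cloud(c)
    rect(X,d,(.563,.073),.12,.088,.115)
    k=rect(X,d,(.5385,-.06),.045,.088,.115)
# wing gripped: target above knob, wing yaw 27 -> jaw 117
tgt(.5395,-.0598,.13,117,-100.5,.07)
tgt(.5395,-.0598,.083,117,-100.5,.07)
E
```

```text
clock: 8.65
eef_pos: [0.5684, 0.0873, 0.1792]
tcp_rot: [-0.283, -3.125, 0.108]
contact_force: [-1.0, 0.2, -0.5]
gripper_width: 0.0556
9259 [559.7559  54.4069] [201.5807  30.4838] 79.89924621582031 zmed 0.09729006389316208
1871 [538.4872 -58.4699] [45.129  16.9792] 16.314180374145508 zmed 0.09787744751054334
853 [561.1431  55.4665] [200.8303  33.5575] 80.50498962402344 zmed 0.09707969072239564
200 [538.7942 -59.927 ] [47.6408 17.1395] 26.493785858154297 zmed 0.09789709612962327
turn [-0.1 -0.1 52.7] cm [ -0.09 -14.54   5.6 ]
turn [-0.1 -0.1 52.7] cm [ -0.1  -14.21  10.28]
```

```bash
python3 -m inch '[[0,0,7,0,-2,0,55],[0,0,14,0,-4,0,55],[0,0,21,0,-6,0,55],[0,0,28,0,-8,0,55],[0,0,35,0,-10,1,55],[0,0,42,0,-12,2,55],[0,0,49,0,-14,4,55],[0,0,52.7,-0.1,-14.5,5.6,55],[0,0,52.7,-0.1,-14.5,5.6,55],[0,0,52.7,-0.1,-14.5,5.6,55],[0,0,52.7,-0.1,-14.5,5.6,55]]' && python3 - <<'E'
from g import *
im,d,X=cloud("wrist")
cv2.imwrite("pics/w4.png",im)
k=rect(X,d,(.5385,-.06),.03,.088,.107)
tgt(.5392,-.0600,.078,117,-100.5,.07)
E
```

```text
clock: 9.72
eef_pos: [0.5405, -0.0587, 0.1312]
tcp_rot: [1.627, 2.658, -0.102]
contact_force: [-0.6, -0.3, -0.6]
gripper_width: 0.0469
2150 [539.2104 -59.5158] [46.0651 18.5124] 25.989107131958008 zmed 0.09989466656599592
turn [ 0.  -0.   0.1] cm [ 0.26 -0.01  5.37]
```

View pics/w4.png

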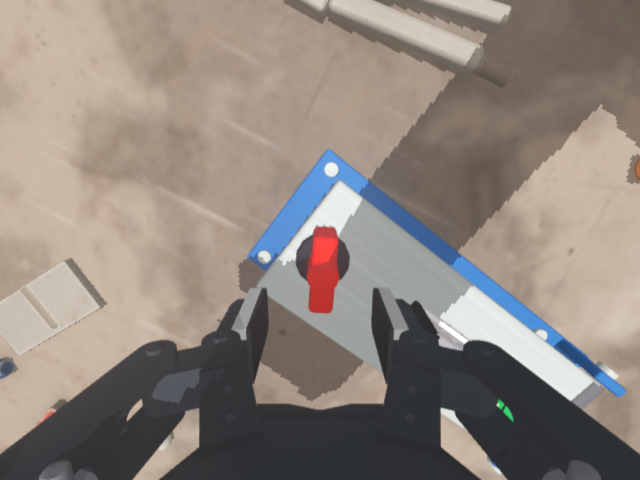

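The wing is vertical in the view at (323,270), between the open fingers (248–392). I'll go down, grip it, and turn it 52° counter-clockwise.

```bash
python3 -m inch '[[0,0,0,0.2,0,2,55],[0,0,0,0.2,0,4,55],[0,0,0,0.2,0,5,55],[0,0,0,0.2,0,5.35,55],[0,0,0,0.2,0,5.35,55],[0,0,0,0.2,0,5.35,30],[0,0,0,0.2,0,5.35,10],[0,0,0,0.2,0,5.35,5],[0,0,0,0.2,0,5.35,5],[0,0,0,0.2,0,5.35,5]]' 40
```

```text
clock: 10.6
eef_pos: [0.5396, -0.0607, 0.0784]
tcp_rot: [1.629, 2.655, -0.099]
contact_force: [0.2, 2.9, -0.2]
gripper_width: 0.0129
```

```bash
python3 -m inch '[[0,0,-5,0,0,0,5],[0,0,-10,0,0,0,5],[0,0,-15,0,0,0,5],[0,0,-20,0,0,0,5],[0,0,-25,0,0,0,5],[0,0,-30,0,0,0,5],[0,0,-35,0,0,0,5],[0,0,-40,0,0,0,5],[0,0,-45,0,0,0,5],[0,0,-50,0,0,0,5],[0,0,-53,0,0,0,5],[0,0,-53,0,0,0,5],[0,0,-53,0,0,0,5]]' && python3 -c "
from g import *
s=ctrl.observe();print(s['torque'],R.from_rotvec(s['tcp_rot']).apply([1,0,0]))"
```

```text
clock: 11.68
eef_pos: [0.5394, -0.0608, 0.0781]
tcp_rot: [-0.276, -3.121, 0.107]
contact_force: [0.3, 3.4, 0.5]
gripper_width: 0.0131
[ 0.813  -0.129  -0.1501] [-0.9845  0.1757  0.0002]
```

```bash
python3 -m inch '[[0,0,0,0,0,0,25],[0,0,0,0,0,0,40],[0,0,0,0,0,0,50],[0,0,0,0,0,-1.5,50],[0,0,0,0,0,-4,50],[0,0,0,0,0,-7,50],[0,0,0,0,0,-10,40],[0,0,0,0,0,-10,0],[0,0,0,0,0,-10,0],[0,0,0,0,0,-10,0]]' && python3 - <<'E'
from g import *
for c in ["wrist","scene"]:
    im,d,X=cloud(c)
    k=rect(X,d,(.5385,-.06),.035,.088,.108)
    m=(d>0)&(X[...,2]>.088)&(X[...,2]<.11)&(X[...,1]>-.02)&(X[...,1]<.17)&(X[...,0]>.5)&(X[...,0]<.62)
    if m.sum()>9: print(cv2.minAreaRect((X[m][:,:2]*1000).astype(np.float32)),X[m][:,1].min(),X[m][:,1].max())
tgt(.5536,.0178,.13,-10.5)
E
```

```text
clock: 12.52
eef_pos: [0.5404, -0.0545, 0.1772]
tcp_rot: [-0.275, -3.121, 0.109]
contact_force: [0.5, 0.4, 0.5]
gripper_width: 0.0005
1407 [538.1331 -59.8166] [45.8381 17.3683] 79.14859008789062 zmed 0.09881418812814557
((557.4424438476562, 49.184635162353516), (25.663555145263672, 11.283037185668945), 80.73009490966797) 0.03641410128939561 0.06257756887305459
240 [538.4354 -59.4506] [47.7621 17.0268] 78.00343322753906 zmed 0.09733344407444405
((565.0259399414062, 78.81037902832031), (152.52908325195312, 32.929908752441406), 79.28824615478516) 0.002900955423998486 0.15509414689563605
turn [   0.3   -6.3 -179.4] cm [-0.16  7.65  4.08]
```

```bash
python3 -m inch '[[0,0,7,0,0.5,0,0],[0,0,14,0,1,0,0],[0,0,21,0,1.5,0,0],[0,0,28,0,2,0,0],[0,0,35,0,2.5,0,0],[0,0,42,0,3,0,0],[0,0,49,0,3.5,0,0],[0,0,56,0,4,0,0],[0,0,63,0,4.5,0,0],[0,0,70,0,5,0,0],[0,0,77,0,5.5,0,0],[0,0,84,0,6,0,0],[0,0,91,0,6.5,0,0],[0,0,98,0,7,0,0],[0,0,105,0,7.2,0,0],[0,0,112,0,7.2,0,0],[0,0,119,0,7.2,0,0],[0,0,126,0,7.2,0,0],[0,0,133,0,7.2,0,0],[0,0,140,0,7.2,0,0]]' && python3 -c "
from g import *
tgt(.5536,.0178,.13,-10.5)
print(ctrl.observe()['joints'])"
```

```text
clock: 14.28
eef_pos: [0.5519, 0.0163, 0.1709]
tcp_rot: [2.977, 0.787, -0.051]
contact_force: [0.4, -0.2, 0.6]
gripper_width: 0.0003
turn [ 3.8  1.6 40.1] cm [ 0.42 -0.25  4.06]
[-0.0462  0.3705 -0.089   1.1242 -0.0692  1.0083]
```

```bash
python3 -m inch '[[0.6,0.2,7,0,0,0.5,0],[1.2,0.5,14,0.1,0,1,0],[1.8,0.8,21,0.2,-0.1,2,0],[2.5,1.1,28,0.3,-0.2,3,0],[3.2,1.3,35,0.4,-0.2,4,0],[3.8,1.6,40,0.4,-0.2,4.1,0],[3.8,1.6,40,0.4,-0.2,4.1,0],[3.8,1.6,40,0.4,-0.2,4.1,0],[3.8,1.6,40,0.4,-0.2,4.1,0]]' && python3 -c "
from g import *
tgt(.5536,.0178,.105,-10.5)
print(ctrl.observe()['contact_force'])"
```

```text
clock: 15.03
eef_pos: [0.5546, 0.0173, 0.131]
tcp_rot: [-3.13, 0.272, -0.003]
contact_force: [0.6, 0.3, 0.3]
gripper_width: -0.0004
turn [-0.  -0.1  0.5] cm [-0.11 -0.03  2.6 ]
[0.56   0.3043 0.331 ]
```

```bash
python3 -m inch '[[0,0,0,-0.1,0,1.5,0],[0,0,0,-0.1,0,2.5,0],[0,0,0,-0.1,0,2.8,0],[0,0,0,-0.1,0,3.1,0],[0,0,0,-0.1,0,3.4,0],[0,0,0,-0.1,0,3.6,0],[0,0,0,-0.1,0,3.6,0],[0,0,0,-0.1,0,3.6,0]]'
```

```text
clock: 15.7
eef_pos: [0.5543, 0.0173, 0.0957]
tcp_rot: [-3.129, 0.275, -0.005]
contact_force: [-2.1, -1.5, 3.9]
gripper_width: 0.0003
```

```bash
python3 -m inch '[[0,0,0,0,0,0.1,0],[0,0,0,0,0,0.2,0],[0,0,0,0,0,0.2,0],[0,0,0,0,0,0.2,0]]'; python3 - <<'E'
from g import *
im,d=ctrl.snapshot("wrist"); cv2.imwrite("pics/w5.png",im); print(ctrl.observe()["contact_force"])
E
```

```text
clock: 16.03
eef_pos: [0.5545, 0.0172, 0.0936]
tcp_rot: [-3.129, 0.276, -0.006]
contact_force: [-0.7, -3.2, 3.8]
gripper_width: 0.0002
[-0.7933 -3.1998  3.8889]
```

View pics/w5.png

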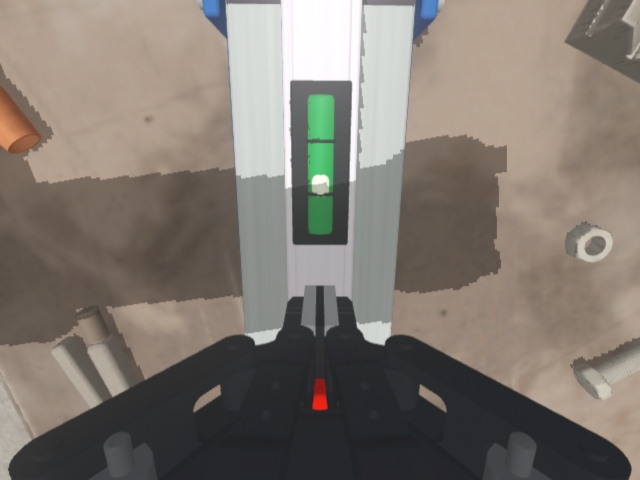

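The vial is in view, with its lines at rows 141 and 194. The bubble at row 184 leans toward the knob, so the foot is probably not on its pad yet. I'll press a little further.

```bash
python3 -m inch '[[0,0,0,0,0,0.05,0],[0,0,0,0,0,0.1,0],[0,0,0,0,0,0.15,0],[0,0,0,0,0,0.15,0],[0,0,0,0,0,0.15,0]]'; python3 -m inch '[[0,0,0,0,0,0.05,0],[0,0,0,0,0,0.1,0],[0,0,0,0,0,0.1,0],[0,0,0,0,0,0.1,0]]'; python3 -m inch '[[0,0,0,0,0,0.05,0],[0,0,0,0,0,0.1,0],[0,0,0,0,0,0.1,0],[0,0,0,0,0,0.1,0]]'
```

```text
clock: 16.5
eef_pos: [0.5545, 0.0174, 0.092]
tcp_rot: [-3.129, 0.275, -0.006]
contact_force: [-0.4, -3.5, 3.6]
gripper_width: 0.0001
clock: 16.83
eef_pos: [0.5545, 0.0173, 0.0918]
tcp_rot: [3.129, -0.275, 0.006]
contact_force: [-2.5, -3.7, 9.7]
gripper_width: 0.0
clock: 17.17
eef_pos: [0.5545, 0.0172, 0.0916]
tcp_rot: [3.129, -0.275, 0.007]
contact_force: [-3.9, -3.5, 15.6]
gripper_width: 0.0002
```

The foot is on its pad: the force now rises steeply. I'll ease back to about 10 N, let the bubble settle and look.

```bash
python3 -m inch '[[0,0,0,0,0,-0.08,0],[0,0,0,0,0,-0.08,0],[0,0,0,0,0,-0.08,0],[0,0,0,0,0,-0.08,0],[0,0,0,0,0,-0.08,0],[0,0,0,0,0,-0.08,0],[0,0,0,0,0,-0.08,0],[0,0,0,0,0,-0.08,0],[0,0,0,0,0,-0.08,0],[0,0,0,0,0,-0.08,0],[0,0,0,0,0,-0.08,0],[0,0,0,0,0,-0.08,0],[0,0,0,0,0,-0.08,0],[0,0,0,0,0,-0.08,0],[0,0,0,0,0,-0.08,0]]'; python3 - <<'E'
from g import *
im,d=ctrl.snapshot("wrist"); cv2.imwrite("pics/w6.png",cv2.resize(im[70:260,240:400],None,fx=3,fy=3)); print(ctrl.observe()["contact_force"])
g=im[:,312:328].astype(int).mean(1)
for r in range(90,240,3): print(r,g[r].astype(int),end=' ')
E
```

```text
clock: 18.42
eef_pos: [0.5545, 0.0172, 0.0918]
tcp_rot: [3.129, -0.276, 0.007]
contact_force: [-1.7, -3.9, 10.5]
gripper_width: 0.0003
[-1.36   -3.0277 10.461 ]
90 [114 112 113] 93 [113 111 111] 96 [120 173 102] 99 [131 199 105] 102 [133 201 105] 105 [132 200 104] 108 [131 200 102] 111 [130 200 101] 114 [129 200 100] 117 [128 199  99] 120 [128 199  98] 123 [127 199  96] 126 [126 199  95] 129 [125 198  94] 132 [125 198  93] 135 [124 198  92] 138 [123 198  91] 141 [103 146  90] 144 [100 128  90] 147 [121 197  89] 150 [120 197  88] 153 [120 196  87] 156 [126 198  99] 159 [224 245 234] 162 [240 252 250] 165 [242 253 252] 168 [242 253 252] 171 [242 253 252] 174 [239 252 250] 177 [224 245 236] 180 [134 201 116] 183 [ 99 166  74] 186 [ 83 132  68] 189 [ 82 132  67] 192 [ 81 131  66] 195 [66 77 64] 198 [ 74 114  63] 201 [ 78 130  62] 204 [ 78 129  61] 207 [ 77 128  60] 210 [ 76 128  59] 213 [ 75 128  58] 216 [ 75 127  57] 219 [ 74 127  56] 222 [ 74 127  55] 225 [ 73 126  55] 228 [ 73 126  54] 231 [ 72 126  53] 234 [ 71 121  53] 237 [55 57 53]
```

View pics/w6.png

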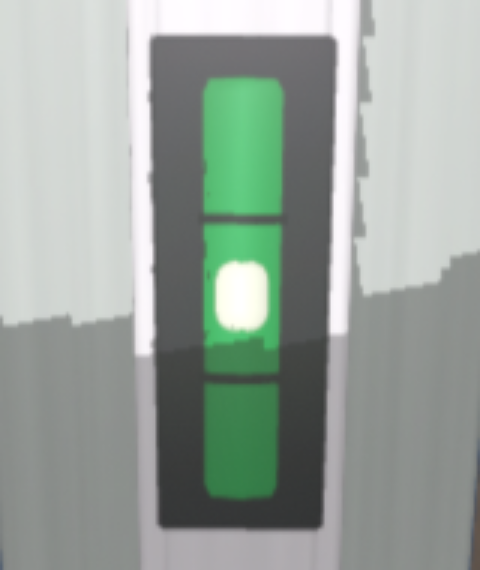

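The settled bubble spans rows 157–179, between the lines at rows 142 and 195 and about 1 px off centre, at about 10 N. One last short hold to check it is steady, then I'll hand in.

```bash
python3 -m inch '[[0,0,0,0,0,0,0],[0,0,0,0,0,0,0],[0,0,0,0,0,0,0],[0,0,0,0,0,0,0],[0,0,0,0,0,0,0],[0,0,0,0,0,0,0]]'; python3 - <<'E'
from g import *
im,d=ctrl.snapshot("wrist"); w=np.where(im[90:240,316:324,2].mean(1)>180)[0]+90
print(w.min(),w.max(),ctrl.observe()["contact_force"])
if 145<w.min() and w.max()<192: print(ctrl.finish_job())
E
```

```text
clock: 18.97
eef_pos: [0.5545, 0.0173, 0.0918]
tcp_rot: [3.129, -0.276, 0.007]
contact_force: [-2.6, -3.2, 10.2]
gripper_width: -0.0006
157 179 [-2.175  -4.1395 10.6582]
the job is handed in; nothing more can be done
None
```

The spirit level is standing lengthwise on the plate, and the bubble sits between the two black lines while the fingertips press down on it. I handed the job in at about 19 s, still pressing.

- **Level:** I measured its centre within about 2 mm of the intended spot, lined up with the plate to within 1°.
- **Knob:** I turned it about 53° counter-clockwise in one go, which left the wing in line with the plate. It needed no second adjustment.
- **Pressing:** The shut fingertips press on the knob end of the level, leaving the vial in view. The foot is on its pad, because the force rose steeply once the plate was down.
- **Last checks:** The bubble spanned picture rows 157–179, between lines at about 142 and 195, and had not moved after another half second. The push held steady at 10–11 N downwards, with about 3–5 N sideways that I left as it was.
- **Not checked:** I did not take a final picture of the other things on the table. No move went near them.

No check failed or disagreed with another. The first light press showed the bubble toward the knob end only because the foot had not yet reached its pad.

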